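Scoop milling balls into the weighing dish

ROBOT

A 7-joint arm with a two-finger parallel gripper is mounted at the origin on the work surface. World frame = base frame: x ahead of the robot, y to its left, z up, the work surface at z = 0. Lengths are in m, angles in rad, forces in N, time in s.
With the tool pointing down it reaches from about 0.425 to 0.925 m from the base axis. Payload 6.8 kg.
Tool frame: the origin (TCP) lies between the finger pads; the fingertips stand r.tcp_to_tips ahead of it and the grasp point (between the pads) is the TCP (r.tcp_to_tips is the distance from the TCP to the fingertips, in m); z points along the fingers, y is the line along which they close (so a half turn about z gives the same grasp; the last joint's range is limited). The gripper opens to 85 mm and grips with 20 to 120 N. Pads are 22 mm wide; open, the fingers measure 114 mm over their backs; the gripper's body (76 mm by 85 mm) begins 54 mm behind the grasp point. The pads swing forward as they close: fully open they stand 13 mm farther back than shut.
Start: joints at [-1.307, 0.477, 0.022, 1.555, -0.011, 1.109, -0.083], TCP at [0.245, 0.629, 0.25] pointing down, gripper open.
Joint ranges: [-2.96, 2.96], [-0.34, 2.1], [-1.41, 1.46], [0.24, 2.44], [-1.37, 4.51], [0.17, 1.92], [-2.96, 2.96]. Speed limits (rad/s): [2.39, 2.39, 3.14, 3.14, 3.14, 3.14, 3.14].

INTERFACE

Orientations are given as a rotation vector (axis times angle).
In Python, from bench import r gives the robot as it stands.
- The arm moves only by the tool servo_tool, never from a script. Its argument "commands" is a list of rows, each a list of 2 entries, a list of its own where there are three numbers: the shift along the tool's x, y, z normalised to -1 to 1, where 1 is 250 mm, then the turn, a rotation vector about the tool's x, y, z normalised to -1 to 1, where 1 is 90 degrees. In form: [[[dx, dy, dz], [ax, ay, az]], ...]. A call has 1 to 20 rows; each row is the pose to reach, as a shift and turn from the pose commanded when the call began, along the tool's axes at that moment; what a row does not reach only later rows make up. A row lasts 1/10 s, in which the tool goes at most 50 mm and 8.59 degrees, less where a joint would pass 70% of its speed; a pose out of reach is approached as far as the arm can. A call with a number of a shift or a turn outside -1 to 1 is refused whole. A call with a gripper value outside its range is refused whole. "claw" is the closure, from 0 (fully open) to 1 (shut), set as the call begins (left out, the last holds). The fingers move at their own pace and stop on an object; "squeeze" is the grip in N (left out, the last holds). Time passes only in rows, so rows that repeat a pose let the fingers close. It gives the time, the measured TCP pose, the force, the opening and the grip force at its end, in the units of the state.
- r.get_obs(): the state, without advancing time (a new reading comes with each control period).
- r.grab_frame(name): name is "side" or "top" or "wrist"; returns (picture, depth): 384x512x3 uint8, red, green, blue; 384x512 float32, m along the optical axis (not along the pixel's ray), 0 where there is no reading.
- r.camera_model(name): a dict with "fx", "fy", "cx", "cy" (pixels), "extrinsics" (4x4, takes a point from camera to world coordinates); the wrist camera has in their place "hand_eye" (4x4, takes a point from camera to tool coordinates, whose origin is the TCP and whose axes are the flange's). Camera axes: x right, y down, z forward; pixel columns grow to the right and rows downward; lengths in m; the calibration is good to about 2 mm. A picture is of the moment at which its call begins: read the wrist's pose just before it. camera_model takes no time and is no camera call.
- r.hand_in(): hands the job in; it is judged then, once.
Trained networks look in the newest picture that a camera, given by its name, has taken for a name from the list of things; names that differ only in an ending like _2 or _b are one class to them, and where a whole thing is asked for, a point or a joint stands for the part that bears it (a point fixed in the world has none). Each returns a list of dicts, best first, with "confidence" (0 to 1); they miss things now and then, are a little off and sometimes report something else, mostly with a low value. They report only what shows in the picture. A call takes as long as a camera call.
- r.boxes_of(camera, target): "uv" ([column, row] in pixels, amid what is visible of it).
- r.mark_of(camera, target): "uv" ([column, row] in pixels: a listed point, or the origin of a listed thing).
The state is a dict: "clock": time; "joints": joint angles; "qvel": joint speeds; "tau": joint torques, N m; "tcp_pos": TCP position; "orientation": TCP orientation; "contact_force": force on the tool from outside, world axes, zero at the start; "moment": the same for the moment, N m; "grip_width": finger opening in m; "gripper_force": force on a finger pad.
Only numpy, scipy, OpenCV 4.12 (cv2) and the standard library are available. Lean on these libraries where they do the work, as an engineer would, in place of code of your own. Each camera call takes 0.05 s, during which the arm holds its last target. There are 200 camera calls.

TASK

Use the scoop to take all six ceramic milling balls out of the long tray and tip them into the metal dish on the balance, in one load or several. Do not touch the balls with the fingers, do not shove the dish off its place or disturb the bottle, jar and can, and finish by standing the empty scoop upright back on its rubber mat, fully on it and let go.

Things in the scene. Friction and masses are not known exactly. Their poses are not given: they have to be found in the camera images.
- tray: fixed grey plastic tray, open on top, outside 88 (its x) x 228 (its y) x 28 mm high, walls and floor 4 mm, so inside 80 x 220 mm; origin: centre of its underside. z up. It stands on the left or the right of the mat, swapped with the balance. At the start the balls lie in the half towards its +y end; its -y end is clear for about 100 mm.
- ball0_center (a point): centre of a white ceramic ball, 20 mm in diameter, about 15 g; polished and slippery (friction about 0.3), it rolls freely. All six are alike
- ball1_center (a point): centre of a white ceramic ball, 20 mm in diameter, about 15 g; polished and slippery (friction about 0.3), it rolls freely
- ball2_center (a point): centre of a white ceramic ball, 20 mm in diameter, about 15 g; polished and slippery (friction about 0.3), it rolls freely
- ball3_center (a point): centre of a white ceramic ball, 20 mm in diameter, about 15 g; polished and slippery (friction about 0.3), it rolls freely
- ball4_center (a point): centre of a white ceramic ball, 20 mm in diameter, about 15 g; polished and slippery (friction about 0.3), it rolls freely
- ball5_center (a point): centre of a white ceramic ball, 20 mm in diameter, about 15 g; polished and slippery (friction about 0.3), it rolls freely
- scoop: loose steel hand scoop, about 150 g, standing steadily on its flat pan on the rubber mat; origin: centre of the pan's underside, z up, open front towards its -x, handle at +x. Pan 72 mm wide (y), from x = -40 mm (front lip) to x = +35 mm (back wall, 36 mm high); floor 2 mm thick; 2 mm side walls 30 mm high, sloping down from x = 0 to nothing at x = -26 mm.
- scoop_grip (a point): centre of the scoop's handle, at (76, 0, 87) mm in the scoop's frame, same axes; pinch it here across y. The handle is a straight wooden bar, 18 mm wide (y) and 20 mm thick, on a short neck over the pan's back wall, running from (50, 0, 50) mm up and back at 55 degrees to (99, 0, 120) mm
- scoop_lip (a point): middle of the scoop's front lip, at (-40, 0, 0) mm in the scoop's frame; the lip is under 1 mm thick and rises in a 9-degree ramp to 3 mm at x = -26 mm
- dish: loose round metal dish, about 200 g, standing on the balance's pan; 112 mm across at the foot, 132 mm at the rim, 36 mm high, wall 2.5 mm, floor 3 mm; origin: centre of its underside
- balance: fixed white top-loading balance, 240 (x, from -120 to +120 mm) x 190 (y) mm, housing 55 mm high, keypad sloping down at its -x end; origin: underside, z up
- balance_pan (a point): centre of the top of the balance's round steel pan, 144 mm across, 65 mm above the bench
- mat: fixed grey rubber mat, 160 x 160 x 3 mm, where the scoop belongs; origin: centre of its underside
- bottle: loose white bottle, 74 mm across, 190 mm high, a bystander; origin: centre of its underside
- jar: loose amber glass jar, 68 mm across, 85 mm high, a bystander; origin: centre of its underside
- can: loose grey can, 60 mm across, 140 mm high, a bystander; origin: centre of its underside

How it is judged:
By the outcome, as a careful person would: the job done as asked, in the order asked, and still so for the second after the job is handed in, with the robot touching nothing.
It also fails if it takes over 72 s, if anything falls off the work surface, if the arm or the gripper's body presses on something with over 40 N, if the wrist force passes 120 N, or if a joint passes its speed limit or range.

## Working session

There is one attempt and no reset: what is moved stays moved. The work goes in short steps, Python scripts to look and compute and a tool call to move; the robot and the scene stay as the last step left them, time stands still between calls to the robot, and variables do not carry over. Pictures are saved under pics/ and viewed, at most 13 in all, crops included, and the job is handed in when it is done.

Besides the shell and the picture viewer there is one more tool, called after "Call:" as name(argument=value, ...), one argument or row to a line, values as JSON. servo_tool: Moves the arm, as the interface text tells. Scaled input: -1 to 1 covers 250 mm each way for a shift and 90 degrees each way for a turn. Its arguments: {"type":"object","properties":{"commands":{"type":"array"},"claw":{"type":"number"},"squeeze":{"type":"number"}},"required":["commands"]}

```bash
ls; mkdir -p pics
cat > h.py <<'E'
import numpy as np, cv2
from scipy.spatial.transform import Rotation as R
from bench import r
def cam(n):
    m=r.camera_model(n)
    if 'extrinsics' in m: T=np.array(m['extrinsics'])
    else:
        o=r.get_obs();W=np.eye(4);W[:3,:3]=R.from_rotvec(o['orientation']).as_matrix();W[:3,3]=o['tcp_pos']
        T=W@np.array(m['hand_eye'])
    return m,T
def dep(m,T,uv,d):
    return (T@np.array([(uv[0]-m['cx'])/m['fx']*d,(uv[1]-m['cy'])/m['fy']*d,d,1]))[:3]
def ray(m,T,uv,z):
    d=T[:3,:3]@np.array([(uv[0]-m['cx'])/m['fx'],(uv[1]-m['cy'])/m['fy'],1]);o=T[:3,3]
    return o+d*(z-o[2])/d[2]
def grab(n,save=None):
    m,T=cam(n);p,d=r.grab_frame(n)
    if save: cv2.imwrite('pics/'+save,p[:,:,::-1])
    return m,T,p,d
E
python3 - <<'E'
from h import *
print(r.get_obs(), r.tcp_to_tips)
ims=[]
for c in ['top','side']:
    m,T,p,d=grab(c); ims.append(p); print(c,T[:3,3].round(3),T[:3,2].round(2))
    for n in ['tray','ball0_center','scoop','scoop_grip','scoop_lip','dish','balance','balance_pan','mat','bottle','jar','can']:
        o=[]
        for x in r.mark_of(c,n)[:7]:
            uv=x['uv'];i,j=int(np.clip(uv[1],0,383)),int(np.clip(uv[0],0,511))
            o.append((np.round(uv).tolist(),round(x['confidence'],2),dep(m,T,uv,d[i,j]).round(3).tolist()))
        print(n,o)
cv2.imwrite('pics/a.png',ims[0][:,:,::-1]);cv2.imwrite('pics/b.png',ims[1][:,:,::-1])
E
```

```text
pics
{'clock': 0.0, 'joints': array([-1.30707469,  0.47778087,  0.02238568,  1.55644244, -0.0115057 ,
        1.10930251, -0.08308686]), 'qvel': array([ 0.0019417 ,  0.00085264, -0.00133118,  0.00062719, -0.00010813,
        0.0002968 ,  0.00170851]), 'tau': array([-1.25694944e-03, -5.96450222e+01,  1.60766758e+00, -2.81201828e+01,
        1.25127530e-02,  9.35631950e-03,  5.37850852e-06]), 'tcp_pos': array([0.24507162, 0.62834655, 0.24934328]), 'orientation': array([-5.80676070e-01, -3.08727165e+00,  2.81915131e-03]), 'contact_force': array([ 0.882186  ,  0.86847265, -0.24875581]), 'moment': array([ 0.00654274,  0.00859543, -0.01848388]), 'gripper_force': 0.0, 'grip_width': 0.08530266362014886} 0.019
top [0.48  0.014 0.955] [ 0.13  0.   -0.99]
tray [([157.0, 199.0], 0.94, [0.571, 0.281, 0.002]), ([396.0, 229.0], 0.6, [0.499, -0.295, 0.066])]
ball0_center []
scoop [([270.0, 233.0], 0.98, [0.487, -0.004, 0.006])]
scoop_grip [([275.0, 197.0], 0.59, [0.566, -0.012, 0.109]), ([283.0, 154.0], 0.58, [0.662, -0.029, 0.128]), ([201.0, 134.0], 0.23, [0.718, 0.162, 0.079]), ([393.0, 227.0], 0.
[... 668 characters left out ...]
.24, [0.554, 0.368, 0.021]), ([207.0, 281.0], 0.23, [0.581, 0.297, 0.023])]
scoop_lip [([308.0, 229.0], 0.91, [0.444, 0.008, 0.003])]
dish [([303.0, 155.0], 0.82, [0.529, -0.242, 0.091]), ([267.0, 183.0], 0.51, [0.562, -0.005, 0.104])]
balance [([315.0, 176.0], 0.8, [0.482, -0.22, 0.039]), ([219.0, 287.0], 0.26, [0.562, 0.284, 0.004])]
balance_pan [([305.0, 157.0], 0.81, [0.522, -0.245, 0.085])]
mat [([296.0, 229.0], 0.81, [0.47, 0.029, 0.011])]
bottle [([229.0, 202.0], 0.69, [0.67, -0.01, 0.021]), ([170.0, 241.0], 0.15, [0.72, 0.209, 0.024])]
jar [([234.0, 175.0], 0.7, [0.658, -0.02, 0.101])]
can [([169.0, 241.0], 0.76, [0.724, 0.208, 0.022]), ([306.0, 160.0], 0.41, [0.519, -0.244, 0.076])]
```

View pics/a.png

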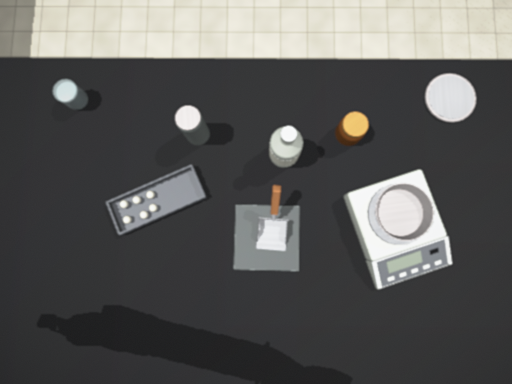

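View pics/b.png

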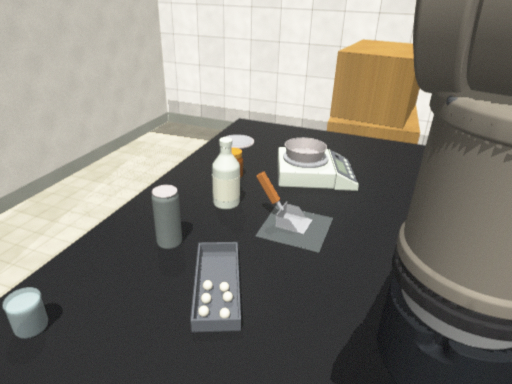

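The tray is at the left around (157,199), with balls at its left end. The mat and scoop are at (268,237), with the handle towards the bottle at (285,150). The dish is on the balance at (400,212). Now I'll get precise poses from the depth clouds.

```bash
cat > m.py <<'E'
from h import *
def cloud(c):
    m,T,p,d=grab(c); v,u=np.mgrid[:384,:512]
    P=np.stack([(u-m['cx'])/m['fx']*d,(v-m['cy'])/m['fy']*d,d,np.ones_like(d)],-1)@T.T
    return P[d>0][:,:3],p[d>0]
def sel(P,x0,x1,y0,y1,z0,z1):
    return (P[:,0]>x0)&(P[:,0]<x1)&(P[:,1]>y0)&(P[:,1]<y1)&(P[:,2]>z0)&(P[:,2]<z1)
def rect(P): 
    c,s,a=cv2.minAreaRect((P[:,:2]*1000).astype(np.float32)); return np.round(c,1),np.round(s,1),round(a,1)
def circ(P):
    A=np.c_[2*P[:,:2],np.ones(len(P))];x=np.linalg.lstsq(A,(P[:,:2]**2).sum(1),rcond=None)[0]
    return x[:2].round(4),np.sqrt(x[2]+x[0]**2+x[1]**2).round(4)
E
python3 - <<'E'
from m import *
for c in ['top','side']:
    P,C=cloud(c); print(c, 'bench z',np.median(P[sel(P,.3,.45,.15,.3,-.02,.02)][:,2]))
    t=P[sel(P,.4,.7,.15,.45,.02,.034)]; print('tray rim',rect(t),len(t),np.percentile(t[:,2],[50,90]))
    d=P[sel(P,.43,.65,-.4,-.2,.094,.11)]; print('dish rim',circ(d),len(d),np.percentile(d[:,2],[50,95]), d.min(0),d.max(0))
    b=P[sel(P,.3,.7,-.45,-.15,.045,.06)]; print('bal',rect(b))
    h=P[sel(P,.5,.61,-.06,.05,.055,.14)]; print('handle',len(h),h.mean(0),h.min(0),h.max(0),np.linalg.svd(h-h.mean(0),full_matrices=False)[2][0])
    w=P[sel(P,.45,.56,-.06,.05,.012,.045)];print('pan walls',rect(w),len(w),w.max(0),w.min(0))
    f=P[sel(P,.4,.6,-.09,.09,.0015,.0042)];print('mat',rect(f),np.median(f[:,2]))
    for n,(x,y,z) in {'bottle':(.66,-.03,.03),'can':(.72,.16,.03)}.items():
        for zz in (.05,.08,.125,.18):
            q=P[sel(P,x-.08,x+.08,y-.08,y+.08,zz-.015,zz+.015)]
            if len(q)>15: print(n,zz,circ(q),q.min(0).round(3),q.max(0).round(3),len(q))
    # balls
    w=(C.min(1)>140)&sel(P,.4,.7,.15,.45,.008,.03); print('balls',w.sum(),P[w].min(0).round(3),P[w].max(0).round(3))
E
```

```text
top bench z -0.0008127971313768301
tray rim (array([568.7, 278.1]), array([ 89. , 228.7]), 24.4) 703 [0.02605757 0.02892147]
dish rim (array([ 0.5375, -0.3031]), np.float64(0.0636)) 346 [0.0990224  0.10221682] [ 0.47323038 -0.36896229  0.09402109] [ 0.60155963 -0.23876832  0.10518338]
bal (array([ 520.7, -307.6]), array([198. , 191.6]), 18.7)
handle 237 [ 0.56159964 -0.01381839  0.09975485] [ 0.52945869 -0.02361119  0.05515147] [ 0.59306337 -0.00434517  0.12806537] [-0.63646757  0.0475095  -0.76983887]
pan walls (array([498.5,  -9.2]), array([73.8, 53.7]), 88.5) 90 [0.52539815 0.02821439 0.04475679] [ 0.47077516 -0.04661516  0.01255664]
mat (array([499.7,   1. ]), array([179.1, 199. ]), 89.5) 0.00273049448959517
bottle 0.05 (array([ 0.6914, -0.0381]), np.float64(0.0373)) [ 0.654 -0.07   0.037] [ 0.682 -0.002  0.065] 65
bottle 0.08 (array([ 0.6911, -0.038 ]), np.float64(0.037)) [ 0.654 -0.072  0.065] [ 0.697 -0.001  0.094] 86
bottle 0.125 (array([ 0.6511, -0.029 ]), np.float64(0.0433)) [ 0.58  -0.074  0.11 ] [ 0.724 -0.003  0.14 ] 511
bottle 0.18 (array([ 0.69  , -0.0376]), np.float64
[... 1214 characters left out ...]
.035] [0.719 0.002 0.065] 257
bottle 0.08 (array([ 0.6899, -0.0364]), np.float64(0.0361)) [ 0.652 -0.043  0.065] [0.719 0.003 0.095] 273
bottle 0.125 (array([0.6515, 0.0022]), np.float64(0.0428)) [ 0.581 -0.053  0.11 ] [0.723 0.001 0.14 ] 349
bottle 0.18 (array([ 0.6893, -0.0352]), np.float64(0.0132)) [ 0.672 -0.054  0.165] [ 0.706 -0.02   0.192] 148
can 0.05 (array([0.7391, 0.1839]), np.float64(0.0289)) [0.708 0.171 0.035] [0.763 0.215 0.065] 282
can 0.08 (array([0.7392, 0.1834]), np.float64(0.0292)) [0.709 0.167 0.065] [0.762 0.215 0.095] 299
can 0.125 (array([0.7365, 0.1879]), np.float64(0.0236)) [0.709 0.156 0.11 ] [0.766 0.215 0.14 ] 426
balls 561 [0.484 0.252 0.009] [0.592 0.398 0.03 ]
```

```bash
cat > go.py <<'E'
# python3 go.py x y z yaw pitch : tool x heading yaw(deg), pitch lip-up(deg); prints normalised shift/turn
import sys; from h import *
def pose(): o=r.get_obs(); return np.array(o['tcp_pos']),R.from_rotvec(o['orientation']),o
def tgt(yaw,pitch):
    a=np.radians(yaw); f=[np.cos(a),np.sin(a),0]; z=[0,0,-1]; y=np.cross(z,f)
    return R.from_matrix(np.c_[f,y,z])*R.from_euler('y',pitch,degrees=True)
def show(): 
    p,q,o=pose(); M=q.as_matrix(); 
    print('t',round(o['clock'],2),'p',p.round(4),'yaw',np.degrees(np.arctan2(-M[0,1],M[1,1])).round(2),'pitch',np.degrees(np.arctan2(M[2,0],-M[2,2])).round(2),'roll',np.degrees(np.arcsin(M[2,1])).round(2),'q',o['joints'].round(2),'F',o['contact_force'].round(1),'w',round(o['grip_width'],4))
def cmd(p1,yaw,pitch):
    p,q,o=pose(); s=q.inv().apply(np.array(p1)-p)/.25; t=(q.inv()*tgt(yaw,pitch)).as_rotvec()/(np.pi/2)
    print(np.round(s,3).tolist(),np.round(t,3).tolist())
if __name__=='__main__':
    show(); v=list(map(float,sys.argv[1:]))
    for i in range(0,len(v),5): cmd(v[i:i+3],v[i+3],v[i+4])
E
python3 go.py .561 -.014 .25 175.3 0
python3 -c "
from h import *
print(np.round(r.camera_model('wrist')['hand_eye'],3))"
```

```text
t 1.4 p [0.2452 0.6289 0.2503] yaw -21.31 pitch 0.0 roll -0.0 q [-1.31  0.48  0.02  1.56 -0.01  1.11 -0.08] F [-0.3  0.5 -1.3] w 0.0854
[-2.111, -1.937, 0.001] [-0.0, -0.0, -0.185]
[[-0.    -0.961 -0.278  0.071]
 [ 1.    -0.001  0.001 -0.   ]
 [-0.001 -0.278  0.961 -0.124]
 [ 0.     0.     0.     1.   ]]
```

Call:
servo_tool(
  commands=[
    [[-1,-0.92,0],[0,0,0]],
    [[-1,-0.92,0],[0,0,0]],
    [[-1,-0.92,0],[0,0,0]],
    [[-1,-0.92,0],[0,0,0]],
    [[-1,-0.92,0],[0,0,0]],
    [[-1,-0.92,0],[0,0,0]],
    [[-1,-0.92,0],[0,0,0]],
  ],
  claw=0,
)

```text
clock: 2.1
tcp_pos: [0.3958, 0.3208, 0.2506]
orientation: [0.584, 3.086, 0.0]
contact_force: [-0.4, -0.1, -0.4]
grip_width: 0.0855
gripper_force: 0.0
```

Call:
servo_tool(
  commands=[
    [[-1,-0.92,0],[0,0,-0.185]],
    [[-1,-0.92,0],[0,0,-0.185]],
    [[-1,-0.92,0],[0,0,-0.185]],
    [[-1,-0.92,0],[0,0,-0.185]],
    [[-1,-0.92,0],[0,0,-0.185]],
    [[-1,-0.92,0],[0,0,-0.185]],
    [[-1,-0.92,0],[0,0,-0.185]],
    [[-1,-0.92,0],[0,0,-0.185]],
  ],
)

```text
clock: 2.9
tcp_pos: [0.546, 0.0108, 0.2509]
orientation: [0.144, 3.136, -0.005]
contact_force: [-0.1, -0.5, 0.2]
grip_width: 0.0854
gripper_force: 0.0
```

```bash
sed -i 's/arctan2(-M\[0,1\],M\[1,1\])/arctan2(M[0,1],-M[1,1])/' go.py
python3 go.py .561 -.014 .18 175.3 0
python3 - <<'E'
from h import *
m,T,p,d=grab('wrist','w1.png')
for n in ['scoop_grip','scoop_lip','scoop']:
    for x in r.mark_of('wrist',n)[:2]:
        uv=x['uv'];print(n,np.round(uv),round(x['confidence'],2),ray(m,T,uv,.09 if 'grip' in n else .003).round(4),dep(m,T,uv,d[int(uv[1]),int(uv[0])]).round(4))
E
```

```text
t 2.9 p [0.546  0.0108 0.2509] yaw 174.73 pitch -0.15 roll -0.18 q [-0.4   0.27  0.32  1.88 -0.09  1.    1.44] F [-0.1 -0.5  0.2] w 0.0854
[-0.068, -0.092, 0.284] [-0.002, 0.002, -0.006]
scoop_grip [232. 196.] 0.77 [ 0.5595 -0.0132  0.09  ] [ 0.5575 -0.0125  0.0969]
scoop_lip [237.  67.] 0.57 [ 0.4472 -0.002   0.003 ] [ 0.4472 -0.002   0.0034]
scoop [236. 107.] 0.61 [ 0.4868 -0.0066  0.003 ] [ 0.4867 -0.0064  0.0059]
scoop [236.  67.] 0.53 [ 0.4475 -0.0028  0.003 ] [ 0.4475 -0.0028  0.0025]
```

Call:
servo_tool(
  commands=[
    [[-0.068,-0.09,0.12],[0,0,0]],
    [[-0.068,-0.09,0.28],[0,0,0]],
    [[-0.068,-0.09,0.45],[0,0,0]],
    [[-0.068,-0.09,0.6],[0,0,0]],
    [[-0.068,-0.09,0.64],[0,0,0]],
    [[-0.068,-0.09,0.64],[0,0,0]],
  ],
)

```text
clock: 3.7
tcp_pos: [0.558, -0.0037, 0.0893]
orientation: [-0.124, -3.136, -0.0]
contact_force: [-0.4, -0.7, 0.1]
grip_width: 0.0854
gripper_force: 0.0
```

```bash
python3 go.py .5605 -.0135 .09 174.8 0
python3 - <<'E'
from h import *
m,T,p,d=grab('wrist','w2.png')
E
```

```text
t 3.7 p [ 0.558  -0.0037  0.0893] yaw 175.47 pitch 0.18 roll -0.0 q [-0.31  0.51  0.26  1.98 -0.2   0.68  1.57] F [-0.4 -0.7  0.1] w 0.0854
[-0.013, -0.038, -0.003] [-0.0, -0.002, 0.007]
```

View pics/w2.png

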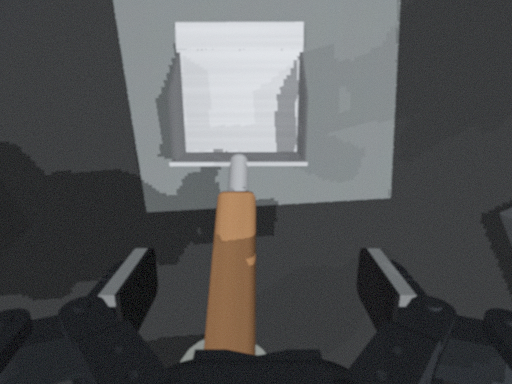

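The scoop stands straight in the view, with the handle about 19 px left of the gripper centre, as computed. I'll correct that and close.

Call:
servo_tool(
  commands=[
    [[-0.012,-0.038,-0.002],[0,0,0.005]],
    [[-0.012,-0.038,-0.002],[0,0,0.005]],
    [[-0.012,-0.038,-0.002],[0,0,0.005]],
  ],
)

```text
clock: 4.05
tcp_pos: [0.5622, -0.0154, 0.0923]
orientation: [0.142, 3.136, 0.001]
contact_force: [0.8, 0.1, 0.6]
grip_width: 0.0853
gripper_force: 0.0
```

Call:
servo_tool(
  commands=[
    [[0,0,0],[0,0,0]],
    [[0,0,0],[0,0,0]],
    [[0,0,0],[0,0,0]],
    [[0,0,0],[0,0,0]],
    [[0,0,0],[0,0,0]],
    [[0,0,0],[0,0,0]],
    [[0,0,0],[0,0,0]],
    [[0,0,0],[0,0,0]],
  ],
  claw=1,
  squeeze=110,
)

```text
clock: 4.85
tcp_pos: [0.5614, -0.0148, 0.0909]
orientation: [0.14, 3.138, 0.0]
contact_force: [-0.1, -0.6, 1.8]
grip_width: 0.0165
gripper_force: 107.2
```

```bash
python3 go.py
python3 - <<'E'
from h import *
m,T,p,d=grab('wrist')
for n in ['scoop_lip','scoop']:
    for x in r.mark_of('wrist',n)[:2]:
        uv=x['uv'];print(n,np.round(uv),round(x['confidence'],2),ray(m,T,uv,.003).round(4))
E
```

```text
t 4.85 p [ 0.5614 -0.0148  0.0909] yaw 174.9 pitch -0.01 roll 0.01 q [-0.29  0.51  0.27  1.97 -0.2   0.69  1.58] F [-0.1 -0.6  1.8] w 0.0165
scoop_lip [261.  15.] 0.8 [ 0.4482 -0.0028  0.003 ]
```

Call:
servo_tool(
  commands=[
    [[0,0,-0.06],[0,0,0]],
    [[0,0,-0.2],[0,0,0]],
    [[0,0,-0.36],[0,0,0]],
    [[0,0,-0.5],[0,0,0]],
    [[0,0,-0.5],[0,0,0]],
  ],
)

```text
clock: 5.5
tcp_pos: [0.5641, -0.0153, 0.2214]
orientation: [0.141, 3.129, 0.002]
contact_force: [0.3, -0.2, -2.1]
grip_width: 0.0167
gripper_force: 107.7
```

```bash
python3 go.py .6256 .1519 .2 114.4 0
```

```text
t 5.5 p [ 0.5641 -0.0153  0.2214] yaw 174.86 pitch -0.51 roll 0.11 q [-0.35  0.33  0.33  1.88 -0.13  0.94  1.52] F [ 0.3 -0.2 -2.1] w 0.0167
[-0.184, 0.688, 0.088] [0.004, 0.005, 0.672]
```

Call:
servo_tool(
  commands=[
    [[-0.03,0.1,0.02],[0,0,0.09]],
    [[-0.06,0.2,0.04],[0,0,0.18]],
    [[-0.09,0.3,0.06],[0,0,0.27]],
    [[-0.12,0.4,0.08],[0,0,0.36]],
    [[-0.14,0.5,0.08],[0,0,0.45]],
    [[-0.16,0.6,0.08],[0,0,0.54]],
    [[-0.18,0.68,0.08],[0,0,0.63]],
    [[-0.184,0.688,0.08],[0,0,0.672]],
    [[-0.184,0.688,0.08],[0,0,0.672]],
    [[-0.184,0.688,0.08],[0,0,0.672]],
  ],
)

```text
clock: 6.5
tcp_pos: [0.6217, 0.1516, 0.1952]
orientation: [-1.699, -2.642, 0.003]
contact_force: [-0.6, -0.1, -2.7]
grip_width: 0.0166
gripper_force: 107.6
```

```bash
python3 go.py .6256 .1519 .13 114.4 0
python3 - <<'E'
from m import *
m,T,p,d=grab('wrist','w3.png')
v,u=np.mgrid[:384,:512]
P=(np.stack([(u-m['cx'])/m['fx']*d,(v-m['cy'])/m['fy']*d,d,np.ones_like(d)],-1)@T.T)[d>0][:,:3]
t=P[sel(P,.4,.7,.15,.45,.02,.034)]; print('rim',rect(t),len(t))
a=np.radians(114.4);f=np.array([np.cos(a),np.sin(a)]);n=np.array([f[1],-f[0]])
L=(t[:,:2]-[.5682,.2785])@np.c_[n,f]; print(np.percentile(L,[0,2,98,100],axis=0).round(4))
s=P[sel(P,.4,.8,.0,.4,.09,.17)];S=(s[:,:2]-[.5682,.2785])@np.c_[n,f]; print('scoop',np.percentile(S,[0,2,98,100],axis=0).round(4),s[:,2].min())
E
```

```text
t 6.5 p [0.6217 0.1516 0.1952] yaw 114.5 pitch -0.03 roll -0.1 q [-0.7   0.52  0.51  1.72 -0.29  0.98  0.34] F [-0.6 -0.1 -2.7] w 0.0166
[-0.005, 0.015, 0.261] [-0.001, 0.0, 0.001]
rim (array([568.6, 276.6]), array([88.1, 11.8]), 24.6) 229
[[-0.0444 -0.0079]
 [-0.0442 -0.0075]
 [ 0.0434  0.0038]
 [ 0.0437  0.0041]]
scoop [[-0.0408 -0.1863]
 [-0.0387 -0.1769]
 [ 0.1349 -0.0267]
 [ 0.1436 -0.024 ]] 0.09000667540167812
```

View pics/w3.png

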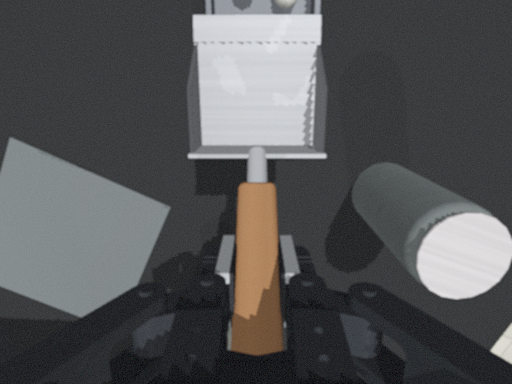

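```bash
python3 - <<'E'
from m import *
a=np.radians(114.4);f=np.array([np.cos(a),np.sin(a)]);n=np.array([f[1],-f[0]])
m,T=cam('side')
for uv in [(208,285),(224,287),(206,298),(227,297),(203,311),(225,313)]: print(((ray(m,T,uv,.014)[:2]-[.5682,.2785])@np.c_[n,f]*1000).round())
m,T=cam('wrist'); print(((ray(m,T,(285,3),.018)[:2]-[.5682,.2785])@np.c_[n,f]*1000).round())
for uv in [(193,30),(322,30)]: print('lip',((ray(m,T,uv,.11)[:2]-r.get_obs()['tcp_pos'][:2])@np.c_[n,f]*1000).round(1))
E
python3 go.py .6253 .1517 .13 114.4 0
```

```text
[18. 12.]
[-15.  19.]
[20. 48.]
[-20.  46.]
[24. 81.]
[-17.  87.]
[18.  2.]
lip [-36.6 105.3]
lip [ 36.2 105.3]
t 6.55 p [0.6219 0.1513 0.1955] yaw 114.45 pitch -0.02 roll -0.07 q [-0.7   0.52  0.51  1.72 -0.29  0.98  0.34] F [-0.1  0.2 -1.7] w 0.0168
[-0.004, 0.013, 0.262] [-0.001, 0.0, 0.001]
```

Call:
servo_tool(
  commands=[
    [[-0.004,0.013,0.1],[0,0,0]],
    [[-0.004,0.013,0.2],[0,0,0]],
    [[-0.004,0.013,0.3],[0,0,0]],
    [[-0.004,0.013,0.36],[0,0,0]],
    [[-0.004,0.013,0.39],[0,0,0]],
    [[-0.004,0.013,0.39],[0,0,0]],
    [[-0.004,0.013,0.39],[0,0,0]],
  ],
)

```text
clock: 7.25
tcp_pos: [0.6265, 0.1527, 0.0993]
orientation: [1.701, 2.64, 0.002]
contact_force: [-0.0, -0.4, -1.1]
grip_width: 0.0165
gripper_force: 107.6
```

```bash
python3 go.py .6253 .1517 .0922 114.4 0; python3 -c "
from go import *
import time
for i in range(4): r.grab_frame('top'); show()"
```

```text
t 7.25 p [0.6265 0.1527 0.0993] yaw 114.41 pitch -0.01 roll 0.08 q [-0.66  0.64  0.45  1.77 -0.37  0.81  0.4 ] F [-0.  -0.4 -1.1] w 0.0165
[-0.002, -0.006, 0.028] [0.001, 0.0, 0.0]
t 7.3 p [0.6266 0.1528 0.0995] yaw 114.41 pitch -0.01 roll 0.11 q [-0.66  0.64  0.45  1.77 -0.37  0.81  0.4 ] F [ 0.4 -0.2 -1.4] w 0.0163
t 7.35 p [0.6266 0.1529 0.0996] yaw 114.42 pitch -0.01 roll 0.12 q [-0.66  0.64  0.45  1.77 -0.37  0.81  0.4 ] F [-0.  -0.4 -0.9] w 0.0163
t 7.4 p [0.6266 0.153  0.0995] yaw 114.42 pitch -0.01 roll 0.12 q [-0.66  0.64  0.45  1.77 -0.37  0.81  0.4 ] F [ 0.1 -0.  -1.7] w 0.0165
t 7.45 p [0.6264 0.153  0.0993] yaw 114.42 pitch -0.0 roll 0.1 q [-0.66  0.64  0.45  1.77 -0.37  0.81  0.4 ] F [ 0.5  0.2 -2. ] w 0.0162
```

Call:
servo_tool(
  commands=[
    [[0,-0.005,0.01],[0,0,0]],
    [[0,-0.005,0.02],[0,0,0]],
    [[0,-0.005,0.024],[0,0,0]],
    [[0,-0.005,0.024],[0,0,0]],
  ],
)

```text
clock: 7.85
tcp_pos: [0.6245, 0.1523, 0.0921]
orientation: [-1.701, -2.641, 0.0]
contact_force: [0.2, 0.2, -1.9]
grip_width: 0.0169
gripper_force: 108.0
```

Call:
servo_tool(
  commands=[
    [[0,0,0.004],[0,0,0]],
    [[0,0,0.004],[0,0,0]],
    [[0,0,0.004],[0,0,0]],
  ],
)

```text
clock: 8.15
tcp_pos: [0.6247, 0.1521, 0.0919]
orientation: [-1.702, -2.641, -0.0]
contact_force: [-1.4, -0.3, 5.9]
grip_width: 0.0164
gripper_force: 108.8
```

Call:
servo_tool(
  commands=[
    [[0,0,0.004],[0,0,0]],
    [[0,0,0.004],[0,0,0]],
    [[0,0,0.004],[0,0,0]],
  ],
)

```text
clock: 8.45
tcp_pos: [0.6249, 0.1518, 0.0917]
orientation: [-1.702, -2.64, -0.001]
contact_force: [-4.0, -3.1, 12.2]
grip_width: 0.0163
gripper_force: 109.7
```

Call:
servo_tool(
  commands=[
    [[0.02,0,-0.004],[0,0,0]],
    [[0.06,0,-0.004],[0,0,0]],
    [[0.1,0,-0.004],[0,0,0]],
    [[0.14,0,-0.004],[0,0,0]],
    [[0.18,0,-0.004],[0,0,0]],
    [[0.22,0,-0.004],[0,0,0]],
    [[0.26,0,-0.004],[0,0,0]],
    [[0.3,0,-0.004],[0,0,0]],
    [[0.34,0,-0.004],[0,0,0]],
    [[0.38,0,-0.004],[0,0,0]],
    [[0.4,0,-0.004],[0,0,0]],
    [[0.42,0,-0.004],[0,0,0]],
  ],
)

```text
clock: 9.65
tcp_pos: [0.5822, 0.2481, 0.092]
orientation: [1.7, 2.639, 0.002]
contact_force: [3.9, -4.5, 5.8]
grip_width: 0.0166
gripper_force: 108.7
```

```bash
python3 go.py .568 .2785 .0919 114.4 0;  python3 - <<'E'
from m import *
a=np.radians(114.4);f=np.array([np.cos(a),np.sin(a)]);n=np.array([f[1],-f[0]])
print(((r.get_obs()['tcp_pos'][:2]-np.array([.5682,.2785]))@np.c_[n,f]*1000).round(1))
m,T,p,d=grab('side'); cv2.imwrite('pics/s1.png',cv2.resize(p[210:350,140:310,::-1],None,fx=4,fy=4))
E
```

```text
t 9.65 p [0.5822 0.2481 0.092 ] yaw 114.43 pitch -0.08 roll 0.13 q [-0.83  0.63  0.45  1.81 -0.37  0.79  0.24] F [ 3.9 -4.5  5.8] w 0.0166
[0.134, -0.001, 0.0] [0.001, 0.001, 0.0]
[  0.2 -33.4]
```

View pics/s1.png

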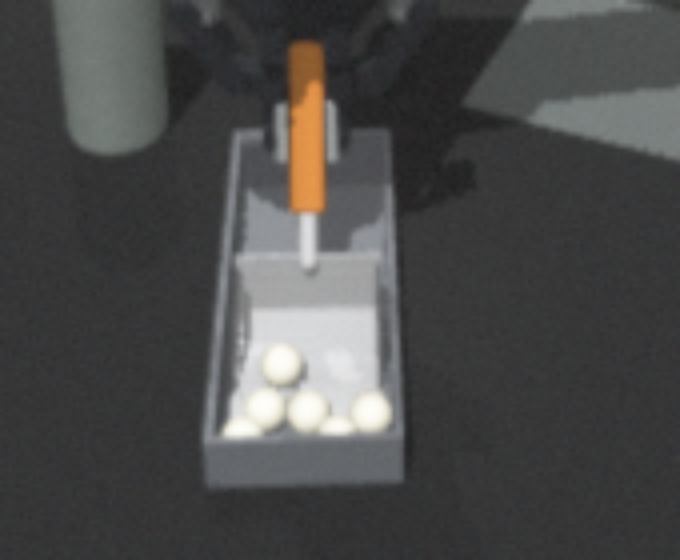

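Four balls are at or past the lip and two sit against the end wall at the bottom (240,430) and (335,428). I'll push slowly to the wall.

Call:
servo_tool(
  commands=[
    [[0.01,0,0],[0,0,0]],
    [[0.02,0,0],[0,0,0]],
    [[0.03,0,0],[0,0,0]],
    [[0.04,0,0],[0,0,0]],
    [[0.05,0,0],[0,0,0]],
    [[0.06,0,0],[0,0,0]],
    [[0.07,0,0],[0,0,0]],
    [[0.08,0,0],[0,0,0]],
    [[0.09,0,0],[0,0,0]],
    [[0.096,0,0],[0,0,0]],
    [[0.096,0,0],[0,0,0]],
  ],
)

```text
clock: 10.8
tcp_pos: [0.5725, 0.2697, 0.092]
orientation: [1.7, 2.639, 0.002]
contact_force: [4.4, -3.5, 5.5]
grip_width: 0.0164
gripper_force: 108.6
```

Call:
servo_tool(
  commands=[
    [[0.004,0,0],[0,0,0]],
    [[0.008,0,0],[0,0,0]],
    [[0.008,0,0],[0,0,0]],
  ],
)

```text
clock: 11.1
tcp_pos: [0.5718, 0.2712, 0.0921]
orientation: [1.701, 2.638, 0.002]
contact_force: [3.5, -4.6, 6.0]
grip_width: 0.0162
gripper_force: 108.6
```

```bash
python3 go.py .568 .2785 .0919 114.4 0;  python3 - <<'E'
from m import *
a=np.radians(114.4);f=np.array([np.cos(a),np.sin(a)]);n=np.array([f[1],-f[0]])
print(((r.get_obs()['tcp_pos'][:2]-np.array([.5682,.2785]))@np.c_[n,f]*1000).round(1))
m,T,p,d=grab('side'); m,T,p2,d=grab('top')
cv2.imwrite('pics/s2.png',np.hstack([cv2.resize(p[210:350,140:260,::-1],(342,400)),cv2.resize(p2[150:250,90:210,::-1],(440,400))]))
E
```

```text
t 11.1 p [0.5718 0.2712 0.0921] yaw 114.39 pitch -0.1 roll 0.15 q [-0.87  0.63  0.45  1.81 -0.37  0.79  0.2 ] F [ 3.5 -4.6  6. ] w 0.0162
[0.033, -0.002, 0.001] [0.002, 0.001, -0.0]
[ 0.3 -8.2]
```

View pics/s2.png

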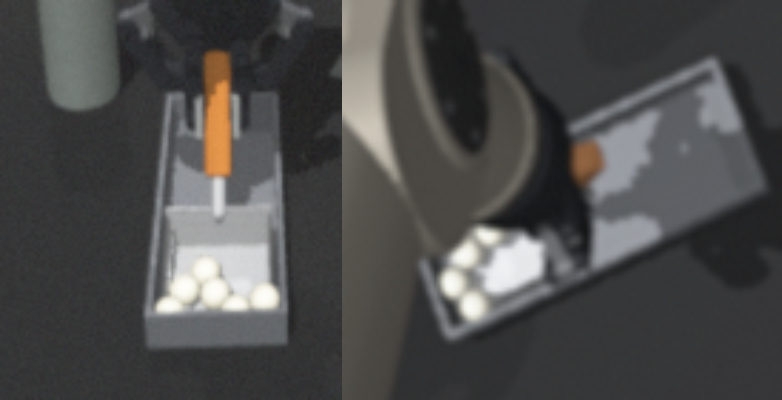

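Call:
servo_tool(
  commands=[
    [[0.004,0,0],[0,0,0]],
    [[0.008,0,0],[0,0,0]],
    [[0.008,0,0],[0,0,0]],
  ],
)

```text
clock: 11.5
tcp_pos: [0.571, 0.273, 0.0921]
orientation: [1.701, 2.638, 0.002]
contact_force: [4.0, -5.9, 6.7]
grip_width: 0.0164
gripper_force: 108.6
```

Call:
servo_tool(
  commands=[
    [[-0.012,0,0.005],[0,0.022,0]],
    [[-0.024,0,0.01],[0,0.044,0]],
    [[-0.034,0,0.017],[0,0.067,0]],
    [[-0.044,0,0.024],[0,0.089,0]],
    [[-0.054,0,0.032],[0,0.111,0]],
    [[-0.063,0,0.04],[0,0.133,0]],
    [[-0.071,0,0.048],[0,0.156,0]],
    [[-0.079,0,0.057],[0,0.178,0]],
    [[-0.086,0,0.066],[0,0.2,0]],
    [[-0.092,0,0.075],[0,0.222,0]],
    [[-0.099,0,0.087],[0,0.25,0]],
    [[-0.105,0,0.1],[0,0.278,0]],
    [[-0.105,0,0.1],[0,0.278,0]],
  ],
)

```text
clock: 12.8
tcp_pos: [0.5821, 0.2484, 0.0667]
orientation: [-1.497, -2.314, -0.334]
contact_force: [2.1, -6.2, 9.5]
grip_width: 0.0167
gripper_force: 109.2
```

```bash
python3 go.py .568 .2785 .0919 114.4 0;  python3 - <<'E'
from m import *
m,T,p,d=grab('side'); m,T,p2,d=grab('wrist')
cv2.imwrite('pics/s3.png',np.hstack([cv2.resize(p[210:350,140:260,::-1],(342,400)),cv2.resize(p2[:,:,::-1],(440,400))]))
E
```

```text
t 12.8 p [0.5821 0.2484 0.0667] yaw 114.19 pitch 25.08 roll 0.07 q [-0.42  0.69  0.17  1.77 -0.72  0.9   0.66] F [ 2.1 -6.2  9.5] w 0.0167
[0.163, -0.002, -0.035] [0.001, -0.279, -0.002]
```

View pics/s3.png

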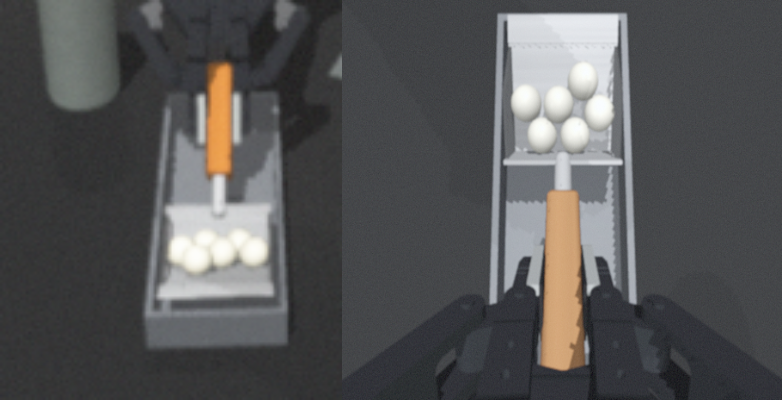

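All six balls lie at the back of the pan. Lifting straight up, pitched back.

Call:
servo_tool(
  commands=[
    [[0.017,0,-0.036],[0,0,0]],
    [[0.05,0,-0.11],[0,0,0]],
    [[0.1,0,-0.22],[0,0,0]],
    [[0.15,0,-0.33],[0,0,0]],
    [[0.2,0,-0.43],[0,0,0]],
    [[0.25,0,-0.54],[0,0,0]],
    [[0.28,0,-0.6],[0,0,0]],
    [[0.3,0,-0.65],[0,0,0]],
    [[0.3,0,-0.65],[0,0,0]],
  ],
)

```text
clock: 13.8
tcp_pos: [0.5812, 0.2493, 0.247]
orientation: [-1.492, -2.318, -0.334]
contact_force: [1.3, -0.9, -3.8]
grip_width: 0.0165
gripper_force: 107.7
```

```bash
python3 go.py .55 .1 .25 100 25 .53 0 .25 90 25 .49 -.2 .25 72 25
cat > pour.py <<'E'
from go import *
def lip(yaw,pitch,P): return np.array(P)-tgt(yaw,pitch).apply([.115,0,.088])
def plan(yaw,seq,back=.025,D=(.537,-.303)):
    a=np.radians(yaw);L=np.array(D)-back*np.array([np.cos(a),np.sin(a)])
    for pt,z in seq:
        p=lip(yaw,pt,[*L,z]); print(pt,p.round(3),end=' '); cmd(p,yaw,pt)
E
python3 -c "
from pour import *
plan(58,[(25,.15)])"
```

```text
t 13.8 p [0.5812 0.2493 0.247 ] yaw 114.45 pitch 25.01 roll 0.14 q [-0.48  0.47  0.25  1.67 -0.59  1.17  0.46] F [ 1.3 -0.9 -3.8] w 0.0165
[-0.44, -0.361, -0.22] [-0.066, -0.0, 0.146]
[-0.74, -0.599, -0.36] [-0.113, -0.0, 0.247]
[-1.339, -1.076, -0.641] [-0.198, -0.001, 0.428]
25 [ 0.449 -0.444  0.181] [-2.199, -1.631, -0.74] [-0.264, -0.001, 0.569]
```

Call:
servo_tool(
  commands=[
    [[-0.04,-0.03,-0.02],[-0.006,0,0.014]],
    [[-0.12,-0.1,-0.06],[-0.019,0,0.04]],
    [[-0.22,-0.18,-0.11],[-0.033,0,0.073]],
    [[-0.33,-0.27,-0.16],[-0.05,0,0.11]],
    [[-0.44,-0.36,-0.22],[-0.066,0,0.146]],
    [[-0.54,-0.44,-0.265],[-0.083,0,0.18]],
    [[-0.64,-0.52,-0.31],[-0.098,0,0.214]],
    [[-0.7,-0.57,-0.34],[-0.107,0,0.234]],
    [[-0.74,-0.6,-0.36],[-0.113,0,0.247]],
    [[-0.74,-0.6,-0.36],[-0.113,0,0.247]],
  ],
)

```text
clock: 14.8
tcp_pos: [0.5289, -0.0022, 0.2482]
orientation: [-1.984, -1.975, -0.435]
contact_force: [-0.3, 0.2, -1.9]
grip_width: 0.0165
gripper_force: 107.6
```

```bash
python3 go.py .49 -.2 .25 72 25
python3 - <<'E'
from m import *
m,T,p,d=grab('wrist'); g=(p.min(2)>200); print(len(r.mark_of('wrist','ball0_center')))
print(g[60:180].mean())
E
```

```text
t 14.8 p [ 0.5289 -0.0022  0.2482] yaw 89.79 pitch 24.95 roll -0.23 q [-0.21  0.31  0.42  1.92 -0.62  1.12  0.52] F [-0.3  0.2 -1.9] w 0.0165
[-0.715, -0.153, -0.34] [-0.086, 0.001, 0.178]
1
0.10143229166666666
```

Call:
servo_tool(
  commands=[
    [[-0.04,-0.01,-0.02],[-0.005,0,0.01]],
    [[-0.12,-0.025,-0.06],[-0.014,0,0.03]],
    [[-0.24,-0.05,-0.11],[-0.03,0,0.06]],
    [[-0.36,-0.077,-0.17],[-0.043,0,0.09]],
    [[-0.48,-0.1,-0.23],[-0.058,0,0.12]],
    [[-0.6,-0.13,-0.285],[-0.072,0,0.15]],
    [[-0.68,-0.145,-0.325],[-0.082,0,0.17]],
    [[-0.715,-0.153,-0.34],[-0.086,0,0.178]],
    [[-0.715,-0.153,-0.34],[-0.086,0,0.178]],
  ],
)

```text
clock: 15.8
tcp_pos: [0.4902, -0.2004, 0.2502]
orientation: [-2.3, -1.671, -0.509]
contact_force: [-0.0, -0.2, -2.6]
grip_width: 0.0165
gripper_force: 107.7
```

```bash
python3 -c "
from pour import *
show()
plan(58,[(25,.15)])
plan(65,[(25,.15)])"
```

```text
t 15.8 p [ 0.4902 -0.2004  0.2502] yaw 71.98 pitch 24.92 roll 0.08 q [ 0.05  0.34  0.58  1.91 -0.66  1.17  0.63] F [-0.  -0.2 -2.6] w 0.0165
25 [ 0.449 -0.444  0.181] [-1.004, 0.144, -0.161] [-0.065, 0.001, 0.141]
25 [ 0.467 -0.454  0.181] [-1.017, 0.224, -0.168] [-0.032, 0.001, 0.071]
```

Call:
servo_tool(
  commands=[
    [[-0.05,0.01,-0.02],[-0.004,0,0.008]],
    [[-0.16,0.025,-0.05],[-0.01,0,0.022]],
    [[-0.3,0.043,-0.08],[-0.02,0,0.042]],
    [[-0.45,0.065,-0.11],[-0.03,0,0.063]],
    [[-0.6,0.086,-0.12],[-0.04,0,0.085]],
    [[-0.75,0.108,-0.14],[-0.05,0,0.106]],
    [[-0.88,0.126,-0.15],[-0.058,0,0.125]],
    [[-0.96,0.138,-0.155],[-0.063,0,0.136]],
    [[-1,0.144,-0.16],[-0.065,0,0.141]],
    [[-1,0.144,-0.16],[-0.065,0,0.141]],
  ],
)

```text
clock: 16.8
tcp_pos: [0.4507, -0.4415, 0.1806]
orientation: [-2.514, -1.399, -0.557]
contact_force: [0.1, 0.7, -2.3]
grip_width: 0.0167
gripper_force: 107.7
```

```bash
python3 -c "
from pour import *
show()
plan(58,[(25,.15),(17,.135),(9,.12),(3,.11),(0,.107),(-5,.104),(-10,.101),(-15,.098),(-20,.095),(-25,.092),(-30,.09),(-35,.088),(-40,.087),(-45,.086),(-50,.086)])"
```

```text
t 16.8 p [ 0.4507 -0.4415  0.1806] yaw 58.21 pitch 24.98 roll -0.02 q [ 0.45  0.65  0.63  1.68 -0.8   1.27  0.84] F [ 0.1  0.7 -2.3] w 0.0167
25 [ 0.449 -0.444  0.181] [-0.011, -0.001, -0.008] [-0.001, 0.0, 0.002]
17 [ 0.452 -0.439  0.186] [0.017, -0.001, -0.014] [-0.001, -0.089, 0.002]
9 [ 0.456 -0.432  0.189] [0.053, -0.001, -0.012] [-0.001, -0.178, 0.002]
3 [ 0.46  -0.425  0.192] [0.087, -0.001, -0.009] [-0.001, -0.244, 0.002]
0 [ 0.463 -0.422  0.195] [0.108, -0.001, -0.013] [-0.001, -0.278, 0.002]
-5 [ 0.467 -0.415  0.202] [0.149, -0.0, -0.024] [-0.001, -0.333, 0.002]
-10 [ 0.472 -0.407  0.208] [0.191, -0.0, -0.03] [-0.001, -0.389, 0.002]
-15 [ 0.477 -0.399  0.213] [0.235, -0.0, -0.033] [-0.0, -0.444, 0.002]
-20 [ 0.482 -0.39   0.217] [0.28, -0.0, -0.031] [-0.0, -0.5, 0.002]
-25 [ 0.488 -0.381  0.22 ] [0.325, 0.0, -0.024] [-0.0, -0.555, 0.002]
-30 [ 0.494 -0.371  0.224] [0.372, 0.0, -0.017] [-0.0, -0.611, 0.002]
-35 [ 0.501 -0.361  0.226] [0.419, 0.0, -0.005] [-0.0, -0.666, 0.002]
-40 [ 0.507 -0.351  0.228] [0.467, 0.001, 0.007] [0.0, -0.722, 0.002]
-45 [ 0.514 -0.34   0.23 ] [0.514, 0.001, 0.024] [0.0, -0.778, 0.002]
-50 [ 0.52  -0.33   0.231] [0.562, 0.001, 0.041] [0.0, -0.833, 0.002]
```

Call:
servo_tool(
  commands=[
    [[0.017,0,-0.014],[0,-0.089,0]],
    [[0.053,0,-0.014],[0,-0.178,0]],
    [[0.087,0,-0.013],[0,-0.244,0]],
    [[0.108,0,-0.016],[0,-0.278,0]],
    [[0.128,0,-0.021],[0,-0.306,0]],
    [[0.149,0,-0.026],[0,-0.333,0]],
    [[0.17,0,-0.029],[0,-0.361,0]],
    [[0.191,0,-0.032],[0,-0.389,0]],
    [[0.235,0,-0.035],[0,-0.444,0]],
    [[0.28,0,-0.033],[0,-0.5,0]],
    [[0.325,0,-0.026],[0,-0.555,0]],
    [[0.372,0,-0.019],[0,-0.611,0]],
    [[0.419,0,-0.007],[0,-0.666,0]],
    [[0.467,0,0.005],[0,-0.722,0]],
    [[0.514,0,0.022],[0,-0.778,0]],
    [[0.514,0,0.022],[0,-0.778,0]],
    [[0.514,0,0.022],[0,-0.778,0]],
  ],
)

```text
clock: 18.5
tcp_pos: [0.5146, -0.3378, 0.2294]
orientation: [2.272, 1.271, -0.94]
contact_force: [-0.5, -1.0, -1.5]
grip_width: 0.0167
gripper_force: 108.0
```

Run:
```python
from m import *
import go; go.show()
m,T,p,d=grab('side'); m,T,p2,d=grab('wrist'); m,T,p3,d=grab('top')
cv2.imwrite('pics/s4.png',np.hstack([cv2.resize(p[110:220,240:380,::-1],(380,300)),cv2.resize(p2[:,:,::-1],(400,300))]))
```

```text
t 18.5 p [ 0.5146 -0.3378  0.2294] yaw 58.41 pitch -44.91 roll -0.08 q [-0.58  0.93  1.21  1.77 -0.08  1.02 -0.05] F [-0.5 -1.  -1.5] w 0.0167
```

View pics/s4.png

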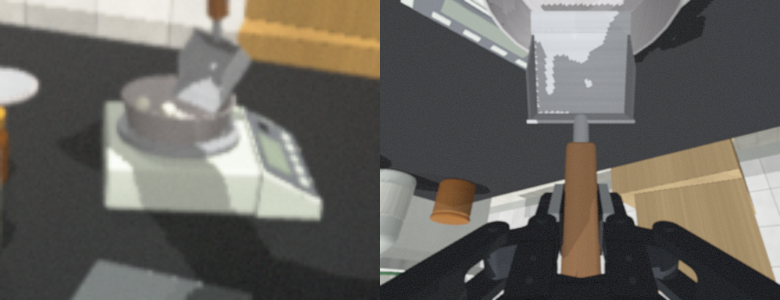

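The pan is empty. Lift out and count the balls.

Call:
servo_tool(
  commands=[
    [[-0.05,0,-0.05],[0,0,0]],
    [[-0.12,0,-0.12],[0,0,0]],
    [[-0.2,0,-0.2],[0,0,0]],
    [[-0.26,0,-0.26],[0,0,0]],
    [[-0.26,0,-0.26],[0,0,0]],
  ],
)

```text
clock: 19.15
tcp_pos: [0.5131, -0.3423, 0.3269]
orientation: [2.275, 1.259, -0.936]
contact_force: [-0.3, -0.3, -1.4]
grip_width: 0.0165
gripper_force: 108.1
```

```bash
python3 go.py .5 -.25 .3 60 0 .54 -.15 .3 110 0 .5614 -.0148 .25 174.9 0
```

```text
t 19.15 p [ 0.5131 -0.3423  0.3269] yaw 58.09 pitch -44.93 roll 0.37 q [-0.62  0.83  1.3   1.69 -0.01  1.16  0.01] F [-0.3 -0.3 -1.4] w 0.0165
[0.277, -0.24, -0.127] [-0.004, 0.499, -0.022]
[0.577, -0.316, -0.427] [-0.222, 0.466, -0.548]
[1.075, -0.53, -0.642] [-0.502, 0.314, -1.222]
```

Call:
servo_tool(
  commands=[
    [[0.04,-0.035,-0.02],[0,0.08,0]],
    [[0.09,-0.08,-0.04],[0,0.17,0]],
    [[0.14,-0.12,-0.06],[0,0.26,0]],
    [[0.19,-0.165,-0.09],[0,0.35,-0.01]],
    [[0.24,-0.2,-0.11],[0,0.43,-0.015]],
    [[0.277,-0.24,-0.127],[-0.004,0.5,-0.022]],
    [[0.277,-0.24,-0.127],[-0.004,0.5,-0.022]],
    [[0.277,-0.24,-0.127],[-0.004,0.5,-0.022]],
  ],
)

```text
clock: 19.95
tcp_pos: [0.4993, -0.2488, 0.2959]
orientation: [-2.716, -1.569, 0.008]
contact_force: [1.2, -0.2, -1.4]
grip_width: 0.0168
gripper_force: 108.0
```

```bash
python3 go.py .54 -.12 .3 120 0
python3 - <<'E'
from m import *
m,T,p,d=grab('side');m,T,p3,d=grab('top')
cv2.imwrite('pics/s5.png',np.hstack([cv2.resize(p[110:220,240:380,::-1],(380,300)),cv2.resize(p3[150:310,330:470,::-1],(380,434))[:300]]))
E
```

```text
t 19.95 p [ 0.4993 -0.2488  0.2959] yaw 60.03 pitch -0.11 roll -0.39 q [-0.48  0.41  1.1   1.83 -0.39  1.16  0.23] F [ 1.2 -0.2 -1.4] w 0.0168
[0.528, -0.117, -0.017] [-0.005, -0.001, -0.666]
```

View pics/s5.png

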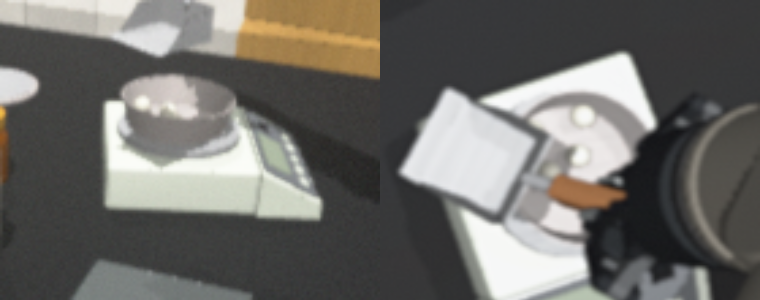

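Call:
servo_tool(
  commands=[
    [[0.08,-0.015,0],[0,0,-0.09]],
    [[0.16,-0.03,0],[0,0,-0.18]],
    [[0.24,-0.05,0],[0,0,-0.27]],
    [[0.32,-0.07,0],[0,0,-0.36]],
    [[0.4,-0.09,0],[0,0,-0.45]],
    [[0.48,-0.11,0],[0,0,-0.54]],
    [[0.528,-0.117,-0.01],[0,0,-0.63]],
    [[0.528,-0.117,-0.01],[0,0,-0.666]],
    [[0.528,-0.117,-0.01],[0,0,-0.666]],
  ],
)

```text
clock: 20.95
tcp_pos: [0.5412, -0.118, 0.2978]
orientation: [-1.562, -2.718, 0.005]
contact_force: [-0.4, -1.2, -1.5]
grip_width: 0.0164
gripper_force: 108.0
```

```bash
python3 go.py .5614 -.0148 .2 174.9 0
python3 - <<'E'
from m import *
for c in ['top','side']:
    P,C=cloud(c); f=(P[:,2]>.001)&(P[:,2]<.005)&sel(P,.35,.62,-.12,.12,0,.01); 
    q=P[f]; g=C[f].mean(1); q=q[g>60]; print(c,rect(q),len(q))
    b=(C.min(1)>170)&sel(P,.45,.62,-.38,-.22,.07,.1); print('ballpix',b.sum())
    m,T=cam(c); print([(np.round(x['uv']).tolist(),round(x['confidence'],2)) for x in r.mark_of(c,'ball0_center')],[ (ray(m,T,x['uv'],.003).round(4),round(x['confidence'],2)) for x in r.mark_of(c,'mat')])
    d=P[sel(P,.43,.65,-.4,-.2,.094,.11)]; print('dish rim',circ(d),len(d))
m,T,p3,d=grab('top')
cv2.imwrite('pics/s6.png',cv2.resize(p3[160:280,220:460,::-1],(800,400)))
E
```

```text
t 20.95 p [ 0.5412 -0.118   0.2978] yaw 120.22 pitch 0.25 roll -0.35 q [-0.56  0.3   0.83  1.83 -0.24  1.13  0.88] F [-0.4 -1.2 -1.5] w 0.0164
[0.314, 0.28, 0.391] [-0.002, -0.004, -0.608]
top (array([4.805e+02, 1.000e-01]), array([172.3, 176. ]), 1.0) 2411
ballpix 0
[] [(array([0.4791, 0.0128, 0.003 ]), 0.74)]
dish rim (array([0., 0.]), np.float64(0.0)) 0
side (array([ 4.896e+02, -1.000e-01]), array([260.6, 238.1]), 0.0) 2307
ballpix 22
[([301.0, 148.0], 0.57), ([306.0, 158.0], 0.56)] [(array([0.474 , 0.0101, 0.003 ]), 0.77)]
dish rim (array([ 0.5362, -0.3023]), np.float64(0.0634)) 131
```

View pics/s6.png

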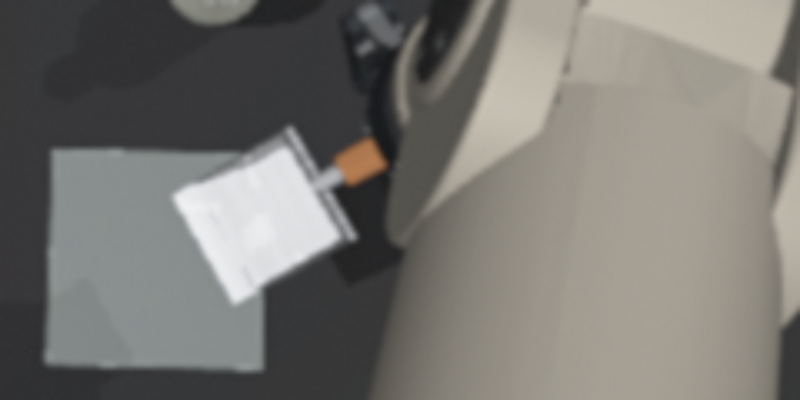

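```bash
python3 go.py .524 .008 .2 178 0
python3 - <<'E'
from h import *
m,T=cam('top')
for uv in [(235,205),(299,205),(233.5,269.5),(299,271)]: print(ray(m,T,uv,.003).round(4))
E
```

```text
t 21.3 p [ 0.5403 -0.1191  0.2982] yaw 120.01 pitch 0.31 roll -0.25 q [-0.56  0.3   0.83  1.83 -0.24  1.13  0.88] F [-0.4 -0.4 -1.8] w 0.0163
[0.471, 0.199, 0.394] [-0.001, -0.005, -0.644]
[0.5568 0.0842 0.003 ]
[ 0.5578 -0.0763  0.003 ]
[0.3981 0.0855 0.003 ]
[ 0.3955 -0.0753  0.003 ]
```

Call:
servo_tool(
  commands=[
    [[0.05,0.02,0.03],[0,0,-0.08]],
    [[0.12,0.05,0.09],[0,0,-0.17]],
    [[0.19,0.08,0.15],[0,0,-0.26]],
    [[0.26,0.11,0.21],[0,0,-0.35]],
    [[0.33,0.14,0.27],[0,0,-0.44]],
    [[0.4,0.17,0.33],[0,0,-0.53]],
    [[0.45,0.19,0.38],[0,0,-0.6]],
    [[0.471,0.199,0.394],[0,0,-0.644]],
    [[0.471,0.199,0.394],[0,0,-0.644]],
    [[0.471,0.199,0.394],[0,0,-0.644]],
  ],
)

```text
clock: 22.3
tcp_pos: [0.5241, 0.0077, 0.2005]
orientation: [-0.058, -3.135, -0.004]
contact_force: [1.1, -0.3, -1.1]
grip_width: 0.0164
gripper_force: 107.9
```

```bash
python3 go.py .524 .003 .096 178 0
```

```text
t 22.3 p [0.5241 0.0077 0.2005] yaw 177.87 pitch 0.33 roll 0.14 q [-0.57  0.32  0.54  1.99 -0.21  0.89  1.61] F [ 1.1 -0.3 -1.1] w 0.0164
[-0.003, -0.02, 0.418] [0.002, -0.004, -0.001]
```

Call:
servo_tool(
  commands=[
    [[0,-0.01,0.1],[0,-0.003,0]],
    [[0,-0.02,0.2],[0,-0.003,0]],
    [[0,-0.02,0.3],[0,-0.003,0]],
    [[0,-0.02,0.38],[0,-0.003,0]],
    [[0,-0.02,0.415],[0,-0.003,0]],
    [[0,-0.02,0.415],[0,-0.003,0]],
    [[0,-0.02,0.415],[0,-0.003,0]],
  ],
)

```text
clock: 23.0
tcp_pos: [0.5238, 0.0031, 0.0974]
orientation: [-0.056, -3.141, -0.004]
contact_force: [-0.2, -0.3, -1.7]
grip_width: 0.0167
gripper_force: 107.9
```

```bash
python3 go.py .524 .003 .0909 178 0
```

```text
t 23.0 p [0.5238 0.0031 0.0974] yaw 177.96 pitch 0.02 roll 0.16 q [-0.48  0.47  0.46  2.07 -0.33  0.67  1.73] F [-0.2 -0.3 -1.7] w 0.0167
[-0.001, -0.0, 0.026] [0.002, -0.0, -0.0]
```

Call:
servo_tool(
  commands=[
    [[0,0,0.01],[0,0,0]],
    [[0,0,0.02],[0,0,0]],
    [[0,0,0.025],[0,0,0]],
    [[0,0,0.025],[0,0,0]],
  ],
)

```text
clock: 23.4
tcp_pos: [0.5236, 0.0037, 0.0909]
orientation: [-0.054, -3.141, -0.005]
contact_force: [-0.0, -0.1, 3.5]
grip_width: 0.0166
gripper_force: 108.9
```

Call:
servo_tool(
  commands=[
    [[0,0,0.003],[0,0,0]],
    [[0,0,0.003],[0,0,0]],
    [[0,0,0.003],[0,0,0]],
  ],
)

```text
clock: 23.7
tcp_pos: [0.5239, 0.0037, 0.0907]
orientation: [-0.054, -3.141, -0.006]
contact_force: [-1.3, 0.6, 10.7]
grip_width: 0.0166
gripper_force: 109.8
```

Call:
servo_tool(
  commands=[
    [[0,0,-0.002],[0,0,0]],
    [[0,0,-0.002],[0,0,0]],
    [[0,0,-0.002],[0,0,0]],
    [[0,0,-0.002],[0,0,0]],
    [[0,0,-0.002],[0,0,0]],
    [[0,0,-0.002],[0,0,0]],
    [[0,0,-0.002],[0,0,0]],
    [[0,0,-0.002],[0,0,0]],
  ],
  claw=0,
)

```text
clock: 24.5
tcp_pos: [0.523, 0.0035, 0.09]
orientation: [-0.054, -3.139, -0.004]
contact_force: [0.9, 0.7, 0.5]
grip_width: 0.0856
gripper_force: 0.0
```

Call:
servo_tool(
  commands=[
    [[0,0,-0.05],[0,0,0]],
    [[0,0,-0.15],[0,0,0]],
    [[0,0,-0.3],[0,0,0]],
    [[0,0,-0.45],[0,0,0]],
    [[0,0,-0.6],[0,0,0]],
    [[0,0,-0.75],[0,0,0]],
    [[0,0,-0.85],[0,0,0]],
    [[0,0,-0.85],[0,0,0]],
  ],
)

```text
clock: 25.3
tcp_pos: [0.5252, 0.0025, 0.3071]
orientation: [0.055, 3.135, 0.008]
contact_force: [-0.4, -0.6, -0.5]
grip_width: 0.0851
gripper_force: 0.0
```

Call:
servo_tool(
  commands=[
    [[0,0.15,0],[0,0,0]],
    [[0,0.3,0],[0,0,0]],
    [[0,0.5,0],[0,0,0]],
    [[0,0.7,0],[0,0,0]],
    [[0,0.9,0],[0,0,0]],
    [[0,1,0],[0,0,0]],
    [[0,1,0],[0,0,0]],
  ],
)

```text
clock: 26.0
tcp_pos: [0.5303, 0.258, 0.3021]
orientation: [-0.042, -3.138, -0.005]
contact_force: [-0.0, 0.5, -1.1]
grip_width: 0.0851
gripper_force: 0.0
```

Run:
```python
from m import *
import go; go.show()
m,T,p,d=grab('side');m,T,p3,d=grab('top')
A=cv2.resize(p3[150:300,220:470,::-1],(667,400)); B=cv2.resize(p[120:260,200:360,::-1],(229,200)); cv2.imwrite('pics/s7.png',cv2.resize(np.hstack([A,np.vstack([B,cv2.resize(p3[150:250,90:210,::-1],(229,200))])]),(800,357)))
P,C=cloud('top')
d=P[sel(P,.43,.65,-.4,-.2,.094,.11)]; print('dish',circ(d))
w=P[sel(P,.3,.7,-.1,.1,.012,.14)&((P[:,0]<.6))];print(w.min(0),w.max(0))
for x in r.mark_of('top','scoop')[:1]: print(ray(m,T,x['uv'],.004))
for x in r.mark_of('top','scoop_lip')[:1]: print(ray(m,T,x['uv'],.003))
print('bottle',circ(P[sel(P,.6,.77,-.12,.04,.07,.095)]),'can',circ(P[sel(P,.66,.82,.1,.26,.07,.095)]))
```

```text
t 26.0 p [0.5303 0.258  0.3021] yaw 178.45 pitch 0.19 roll 0.17 q [-0.91  0.31  0.45  1.73 -0.15  1.14  1.13] F [-0.   0.5 -1.1] w 0.0851
dish (array([ 0.5375, -0.3031]), np.float64(0.0636))
[ 0.43220076 -0.0299631   0.01280795] [0.55495571 0.04254347 0.12787126]
[ 0.57511708 -0.2924391   0.004     ]
[0.4112777 0.0207351 0.003    ]
bottle (array([ 0.6911, -0.038 ]), np.float64(0.037)) can (array([0.7402, 0.1826]), np.float64(0.0296))
```

View pics/s7.png

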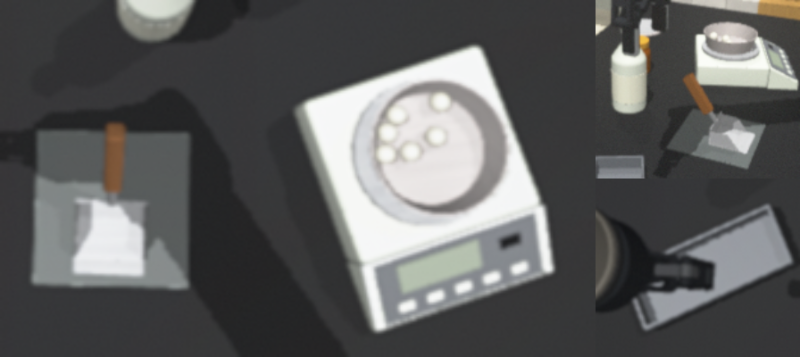

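The dish, which has not moved, holds all six balls. The scoop stands on the mat and is released, so I'm handing in.

```bash
python3 -c "
from bench import r
print(r.hand_in())"
```

```text
the job is handed in; nothing more can be done
None
```

All six balls are in the dish, and the empty scoop is released and standing upright on its mat; the dish, bottle and can measured unmoved (I did not re-measure the jar), and the job was handed in at about 26 s.

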